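# Screw down the clamp on the turned spindle

### The arm

A 6-joint arm with a two-finger parallel gripper is mounted at the origin on the work surface. World frame = base frame: x ahead of the robot, y to its left, z up, the work surface at z = 0. Lengths are in m, angles in rad, forces in N, time in s.
With the tool pointing down it reaches from about 0.35 to 0.975 m from the base axis. Payload 4.9 kg.
Tool frame: the origin (TCP) lies midway between the tips of the shut fingers; the grasp point (between the pads) lies 19 mm behind it; x points along the fingers, y is the direction in which the jaws open and shut, and the axes are right-handed (so a half turn about x gives the same grasp; the last joint's range is limited). The gripper opens to 85 mm and grips with 20 to 120 N. Pads are 22 mm wide; open, the fingers measure 114 mm over their backs; the gripper's body (76 mm by 85 mm) begins 54 mm behind the grasp point. The pads swing forward as they close: fully open they stand 13 mm farther back than shut.
Start: joints at [-1.32, 0.053, 1.613, -0, 1.476, -0.119], TCP at [0.226, -0.583, 0.231] pointing down, gripper open.
Joint ranges: [-3.01, 3.01], [-1.01, 2.22], [0.06, 2.58], [-1.02, 4.17], [0.09, 2.62], [-3.14, 3.14]. Speed limits (rad/s): [2.57, 2.57, 3.14, 3.14, 3.14, 3.14].

### API

Orientations are given as a rotation vector (axis times angle).
In Python, from station import ctrl gives the robot as it stands.
- The arm moves only by the shell command python3 -m handwheel 'ROWS' [FORCE]. ROWS is JSON, a list of rows, each a list of 3 entries, a list of its own where there are three numbers: the finger opening in m, from 0 to 0.0854, then the shift along the tool's x, y, z in m, then the turn, a rotation vector about the tool's x, y, z in degrees. In form: [[claw, [dx, dy, dz], [ax, ay, az]], ...]. A call has 1 to 10 rows; each row shifts and turns the commanded pose from where the row before left it, along the tool's axes as they then stand; what a row does not reach is not made up. A row lasts 1/12 s, in which the tool goes at most 41.7 mm and 7.16 degrees, less where a joint would pass 70% of its speed; a pose out of reach is approached as far as the arm can. A call with a gripper value outside its range is refused whole. The fingers move at their own pace and stop on an object; FORCE is the grip in N (left out, the last holds). Time passes only in rows, so rows that do not move let the fingers close. It gives the time, the measured TCP pose, the force and the opening at its end, in the units of the state.
- ctrl.get_obs(): the state, without advancing time (a new reading comes with each control period).
- ctrl.get_image(name): name is "side" or "top"; returns the picture (480x640x3 uint8, red, green, blue); there is no depth.
- ctrl.camera_params(name): a dict with "vertical_fov" (degrees; the focal length in pixels is half the picture's height over the tangent of half this angle, whatever the lens; pixels are square), "cx", "cy" (the principal point, pixels), "rvec" (rotation vector, rad) and "tvec" (3), from world to camera coordinates, as OpenCV has them. Camera axes: x right, y down, z forward; pixel columns grow to the right and rows downward; lengths in m; the calibration is good to about 2 mm. A picture is of the moment at which its call begins. camera_params takes no time and is no camera call.
- ctrl.finish_job(): hands the job in, once; it reports no verdict.
Trained networks look in the newest picture that a camera, given by its name, has taken for a name from the list of things; names that differ only in an ending like _2 or _b are one class to them, and where a whole thing is asked for, a point or a joint stands for the part that bears it (a point fixed in the world has none). Each returns a list of dicts, best first, with "score" (0 to 1); they miss things now and then, are a little off and sometimes report something else, mostly with a low value. They report only what shows in the picture. A call takes as long as a camera call. They do not tell look-alikes from the thing itself.
- ctrl.look_for(thing, camera): "box" ([centre column, centre row, width, height] in pixels, round what is visible of it).
- ctrl.silhouettes(thing, camera): "mask" (480x640 bool, what is visible of it) and "box" ([centre column, centre row, width, height] in pixels, round what is visible of it).
- ctrl.tip_of(thing, camera): "centre" ([row, column] in pixels: a listed point, or the origin of a listed thing).
The state is a dict: "t": time; "q": joint angles; "dq": joint speeds; "effort": joint torques, N m; "tool_pos": TCP position; "tool_rot": TCP orientation; "contact_force": force on the tool from outside, world axes, zero at the start; "wrist_torque": the same for the moment, N m; "opening": finger opening in m.
Only numpy, scipy, OpenCV 4.12 (cv2) and the standard library are available. Lean on these libraries where they do the work, as an engineer would, in place of code of your own. Each camera call takes 0.05 s, during which the arm holds its last target.

### The job

Two drilling cradles stand on the turning bench; one of them has a turned wooden spindle lying in it under its clamp. Screw that cradle's knurled thumbscrew fully down, clockwise as seen from above, turning, letting go and regripping until its pad is home on the wood. Leave the spindle lying where it is, do not touch the empty cradle or its screw, and let go of the thumbscrew at the end.

Things in the scene. Friction and masses are not known exactly. Their poses are not given: they have to be found in the camera images.
- thumbscrew (a joint): Turn of the thumbscrew of the cradle that holds the spindle, rad: 0 fully raised, 7.0 fully down (hard stop, pad on the wood). Grows clockwise seen from above. Starts between 0.4 and 1.6, so about one full turn remains: several grips. It sinks 1.5 mm per rad on the upright axis through thumbscrew_knob and stays where it is left (friction about 0.1 N m).
- thumbscrew_knob (a point): Centre of that thumbscrew's knob: knurled steel cylinder, axis upright, 40 mm diameter, 26 mm tall, small black dot on top near the rim; grip it across from above in any direction. The point is on the axis at half the knob's height, 134 mm above the table fully raised, 124 mm fully down. Below it a 12 mm stem and the aluminium bridge, 36 x 110 mm, its top 94 mm above the table.
- spindle: Loose turned wooden spindle, 180 mm long, 32 mm thick in its plain middle, thinner beaded ends, lying level in the V of its cradle under the bridge, ends sticking out on both sides. Origin: its middle, 45 mm above the table; x axis along its length. The knob stands above it, up to 12 mm along its length from the origin.
- spare_cradle: The other cradle, same make but empty: plywood base 110 x 130 x 12 mm fixed to the table, wooden V, aluminium bridge and its own knurled thumbscrew, 148 mm tall at most. Origin: centre of its underside; x axis along its V, z upright. Not to be touched.
Mind the look-alikes: they are no part of the job. What is shaped like the spindle but white is not meant.

How it is judged:
At the end, for the whole second after the job is handed in: The thumbscrew is within 0.35 rad (20 degrees) of fully down (joint above 6.65), at rest and released, and the spindle lies still within 15 mm of where it started (value of joint thumbscrew above 6.65 rad and velocity of joint thumbscrew below 0.1 rad/s and distance of spindle from where it was at the start of the episode below 0.015 m and linear speed of spindle below 0.02 m/s); the robot touches nothing.
It fails at once if the robot pushes on the empty cradle or its screw with more than 2 N (contact force between spare_cradle and the fingers above 2 N or contact force between spare_cradle and the arm above 2 N).
It also fails if it takes over 61 s, if anything falls off the work surface, if the arm or the gripper's body presses on something with over 40 N, if the wrist force passes 120 N, or if a joint passes its speed limit or range.

## Working session

There is one attempt and no reset: what is moved stays moved. The work goes in short steps, Python scripts to look and compute and a shell command to move; the robot and the scene stay as the last step left them, time stands still between calls to the robot, and variables do not carry over. Pictures are saved under pics/ and viewed, and the job is handed in when it is done.

```bash
mkdir -p pics; ls
cat > h.py <<'E'
from station import ctrl
import numpy as np, cv2
def save(n,f):
    im=ctrl.get_image(n); cv2.imwrite('pics/'+f,im[:,:,::-1]); return im
def cam(n):
    p=ctrl.camera_params(n); f=240/np.tan(np.radians(p['vertical_fov'])/2)
    K=np.array([[f,0,p['cx']],[0,f,p['cy']],[0,0,1]]); R=cv2.Rodrigues(np.array(p['rvec'],float))[0]
    return K,R,np.array(p['tvec'],float)
def proj(n,X):
    K,R,t=cam(n); x=K@(R@np.array(X,float)+t); return x[:2]/x[2]
def onz(n,uv,z):
    K,R,t=cam(n); d=R.T@np.linalg.inv(K)@np.array([uv[0],uv[1],1.]); c=-R.T@t
    return c+d*(z-c[2])/d[2]
def st():
    o=ctrl.get_obs()
    for k in('t','q','tool_pos','tool_rot','contact_force','wrist_torque','opening'): print(k,np.round(o[k],4))
    print(np.round(cv2.Rodrigues(np.array(o['tool_rot'],float))[0],3))
E
python3 - <<'E'
from h import *
st()
for n in('side','top'):
    save(n,n+'0.png'); print(n,ctrl.camera_params(n))
    for th in('thumbscrew_knob','spindle','spare_cradle'):
        r=ctrl.tip_of(th,n); print(th,[(np.round(a['centre'],1),round(a['score'],2)) for a in r])
        for a in r:
            z={'thumbscrew_knob':.1325,'spindle':.045,'spare_cradle':0}[th]
            print(np.round(onz(n,a['centre'][::-1],z),4))
E
```

```text
pics
t 0.0
q [-1.32    0.0534  1.6143  0.      1.476  -0.119 ]
tool_pos [ 0.2258 -0.5821  0.23  ]
tool_rot [ 2.0202  0.38   -2.0204]
contact_force [-0.7394 -0.2201  0.6226]
wrist_torque [-0.0411 -0.0414 -0.0144]
opening 0.0853
[[-0.001  0.361 -0.932]
 [ 0.002 -0.932 -0.361]
 [-1.    -0.002 -0.   ]]
side {'vertical_fov': 45.56871107792224, 'cx': 315.8175280808674, 'cy': 247.151723682435, 'rvec': array([ 0.84583215, -2.36104808,  1.24758743]), 'tvec': array([0.43041812, 0.1925092 , 1.31742734])}
thumbscrew_knob [(array([239.2, 285.5]), 0.58)]
[0.5127 0.1715 0.1325]
spindle [(array([270.6, 281. ]), 0.9), (array([399.9, 272.5]), 0.61)]
[0.517  0.1902 0.045 ]
[0.2417 0.5102 0.045 ]
spare_cradle [(array([222.9, 381.1]), 0.93)]
[ 0.49   -0.2198  0.    ]
top {'vertical_fov': 44.94713463034178, 'cx': 327.37537025332745, 'cy': 245.67388340640622, 'rvec': array([ 2.13017279, -2.16251332,  0.12203375]), 'tvec': array([0.14898434, 0.42250801, 1.47220009])}
thumbscrew_knob [(array([206.4, 306.5]), 0.58)]
[0.5082 0.1904 0.1325]
spindle [(array([207.9, 311.6]), 0.91), (array([315.5, 192.1]), 0.9)]
[0.5216 0.1817 0.045 ]
[0.25  0.487 0.045]
spare_cradle [(array([228.9, 468.8]), 0.85)]
[ 0.467  -0.2304  0.    ]
```

View pics/top0.png

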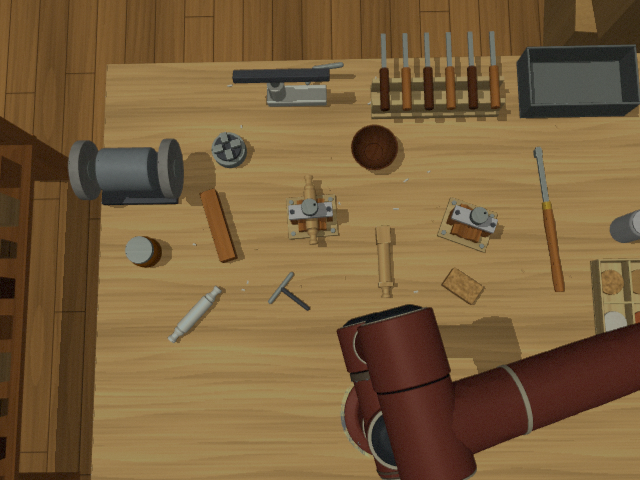

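View pics/side0.png

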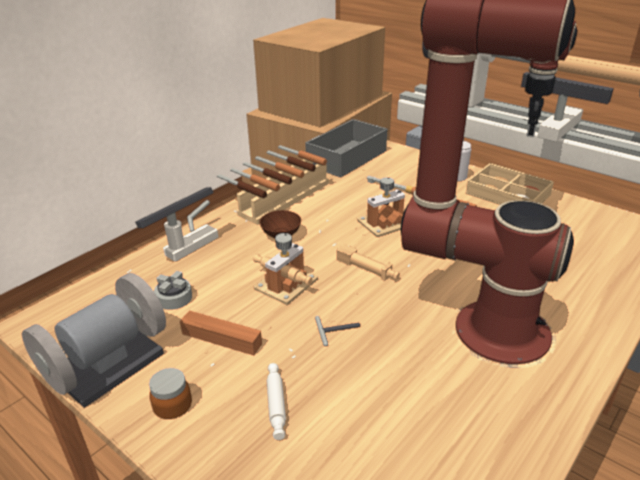

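The spindle cradle is at about (311,210) in the top view and (285,260) in the side view. The empty one is at (470,222) top and (385,205) side, and the white look-alike is at (195,313) top. Next I'll locate the knob more precisely.

Run:
```python
from h import *
a=save('top','t1.png')[170:250,270:360]; b=save('side','s1.png')[220:310,240:330]
cv2.imwrite('pics/z1.png',np.hstack([cv2.resize(x,(400,400),interpolation=cv2.INTER_CUBIC)[:,:,::-1] for x in(a,b)]))
for n in('side','top'):
    for th in ('thumbscrew_knob','thumbscrew'):
        r=ctrl.silhouettes(th,n); print(n,th,[(np.round(x['box'],1),round(x['score'],2)) for x in r])
for z in(.1325,.1455): print(proj('top',[.51,.18,z]),proj('side',[.51,.18,z]))
```

```text
side thumbscrew_knob [(array([283.4, 243.4,  17.9,  17.7]), 0.5)]
side thumbscrew [(array([283.6, 244.8,  17. ,  19.2]), 0.69)]
top thumbscrew_knob [(array([309.2, 209.7,  16.3,  19.6]), 0.71)]
top thumbscrew [(array([309.8, 207.8,  20.2,  15.2]), 0.47)]
[310.75467324 205.59193573] [283.97815843 241.0468228 ]
[310.50696053 204.52245312] [283.70631239 236.6110823 ]
```

View pics/z1.png

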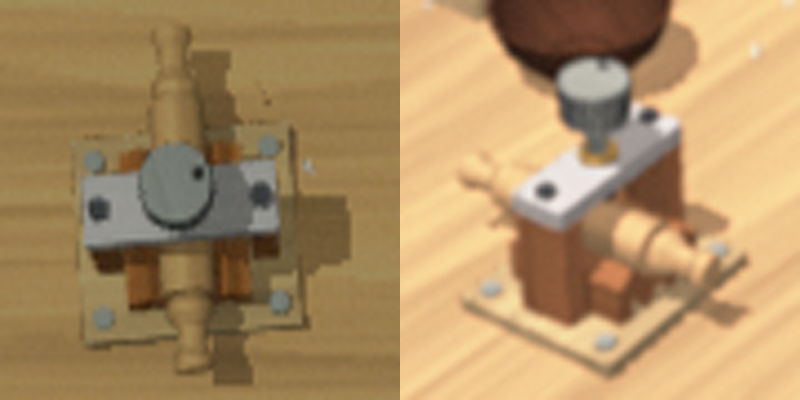

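Run:
```python
from h import *
from scipy.optimize import least_squares
T=(309.3,206.5);S=(283.6,237.5)
f=lambda X:np.r_[proj('top',X)-T,proj('side',X)-S]
r=least_squares(f,[.51,.18,.145]);print(r.x,r.fun)
for z in(.1445,.1455,.1465):
    print(onz('top',T,z),onz('side',S,z))
    g=lambda x:f([x[0],x[1],z]); q=least_squares(g,[.51,.18]);print(q.x,q.fun)
K=q.x
o=ctrl.get_obs();R=cv2.Rodrigues(np.array(o['tool_rot'],float))[0]
print(R.T@(np.array([K[0],K[1],.23])-o['tool_pos']))
```

```text
[0.50581779 0.18348331 0.1461725 ] [-0.23515855 -0.30111839  0.3831331   0.06222253]
[0.50540669 0.18300215 0.1445    ] [0.50857024 0.18200833 0.1445    ]
[0.50643138 0.18307811] [-0.0357141  -0.41747291  0.34604387  0.48130683]
[0.50520587 0.18295574 0.1455    ] [0.50747874 0.18311434 0.1455    ]
[0.50606441 0.1833205 ] [-0.15494964 -0.34789672  0.3682095   0.23087541]
[0.50500506 0.18290932 0.1465    ] [0.50638725 0.18422036 0.1465    ]
[0.50569774 0.18356255] [-0.27422689 -0.27834082  0.39040589 -0.01998062]
[ 0.00134631 -0.61334428 -0.5378367 ]
```

```bash
python3 -m handwheel '[[0.085,[-0.002,-0.0306,-0.0268],[0,0,0]],[0.085,[-0.002,-0.0306,-0.0268],[0,0,0]],[0.085,[-0.002,-0.0306,-0.0268],[0,0,0]],[0.085,[-0.002,-0.0306,-0.0268],[0,0,0]],[0.085,[-0.002,-0.0306,-0.0268],[0,0,0]],[0.085,[-0.002,-0.0306,-0.0268],[0,0,0]],[0.085,[-0.002,-0.0306,-0.0268],[0,0,0]],[0.085,[-0.002,-0.0306,-0.0268],[0,0,0]],[0.085,[-0.002,-0.0306,-0.0268],[0,0,0]],[0.085,[-0.002,-0.0306,-0.0268],[0,0,0]]]' 40; python3 -c "from h import *;st()"
```

```text
t: 1.53
tool_pos: [0.3654, -0.1988, 0.2517]
tool_rot: [2.02, 0.376, -2.019]
contact_force: [0.9, -0.4, -0.4]
opening: 0.0852
t 1.5333
q [-6.7770e-01 -4.9630e-01  2.0443e+00  1.0000e-04  1.5924e+00  5.2400e-01]
tool_pos [ 0.3654 -0.1988  0.2517]
tool_rot [ 2.0205  0.3761 -2.0186]
contact_force [ 0.935  -0.3583 -0.4464]
wrist_torque [-0.0133 -0.0711 -0.0055]
opening 0.0852
[[ 0.001  0.361 -0.933]
 [-0.001 -0.933 -0.361]
 [-1.     0.001 -0.001]]
```

```bash
python3 -m handwheel '[[0.085,[0,-0.0306,-0.0268],[0,0,0]],[0.085,[0,-0.0306,-0.0268],[0,0,0]],[0.085,[0,-0.0306,-0.0268],[0,0,0]],[0.085,[0,-0.0306,-0.0268],[0,0,0]],[0.085,[0,-0.0306,-0.0268],[0,0,0]],[0.085,[0,-0.0306,-0.0268],[0,0,0]],[0.085,[0,-0.0306,-0.0268],[0,0,0]],[0.085,[0,-0.0306,-0.0268],[0,0,0]],[0.085,[0,-0.0306,-0.0268],[0,0,0]],[0.085,[0,-0.0306,-0.0268],[0,0,0]]]'; python3 -c "from h import *;st()"
```

```text
t: 2.37
tool_pos: [0.5047, 0.1839, 0.2515]
tool_rot: [2.02, 0.378, -2.018]
contact_force: [-0.1, -0.8, 0.5]
opening: 0.0853
t 2.3667
q [ 2.1100e-01 -1.7030e-01  1.7930e+00 -2.0000e-04  1.5182e+00  1.4113e+00]
tool_pos [0.5047 0.1839 0.2515]
tool_rot [ 2.0198  0.3782 -2.0182]
contact_force [-0.0938 -0.7604  0.4639]
wrist_torque [ 0.0356 -0.096   0.0268]
opening 0.0853
[[ 0.001  0.362 -0.932]
 [-0.    -0.932 -0.362]
 [-1.     0.    -0.001]]
```

```bash
for i in 1 2 3; do :; done; python3 -m handwheel '[[0.085,[0,0,0],[-7.1,0,0]],[0.085,[0,0,0],[-7.1,0,0]],[0.085,[0,0,0],[-7.1,0,0]],[0.085,[0,0,0],[-7.1,0,0]],[0.085,[0,0,0],[-7.1,0,0]],[0.085,[0,0,0],[-7.1,0,0]],[0.085,[0,0,0],[-7.1,0,0]],[0.085,[0,0,0],[-7.1,0,0]],[0.085,[0,0,0],[-7.1,0,0]],[0.085,[0,0,0],[-7.1,0,0]]]'; python3 -c "from h import *;st()"
```

```text
t: 3.2
tool_pos: [0.5045, 0.1816, 0.2514]
tool_rot: [1.177, 1.23, -1.176]
contact_force: [1.0, 0.5, -0.4]
opening: 0.0852
t 3.2
q [ 0.2068 -0.1724  1.7951  0.      1.5188  0.1624]
tool_pos [0.5045 0.1816 0.2514]
tool_rot [ 1.1766  1.2298 -1.1764]
contact_force [ 1.0436  0.5485 -0.4215]
wrist_torque [ 0.02   -0.0108 -0.0601]
opening 0.0852
[[ 0.     0.999  0.044]
 [ 0.     0.044 -0.999]
 [-1.     0.    -0.   ]]
```

```bash
python3 -m handwheel '[[0.085,[0,0,0],[-7.1,0,0]],[0.085,[0,0,0],[-7.1,0,0]],[0.085,[0,0,0],[-7.1,0,0]],[0.085,[0,0,0],[-7.1,0,0]],[0.085,[0,0,0],[-7.1,0,0]],[0.085,[0,0,0],[-7.1,0,0]],[0.085,[0,0,0],[-7.1,0,0]],[0.085,[0,0,0],[-7.1,0,0]],[0.085,[0,0,0],[-7.1,0,0]],[0.085,[0,0,0],[-7.1,0,0]]]'; python3 -m handwheel '[[0.085,[0,0,0],[-7.1,0,0]],[0.085,[0,0,0],[-7.1,0,0]],[0.085,[0,0,0],[-7.1,0,0]],[0.085,[0,0,0],[-7.1,0,0]],[0.085,[0,0,0],[-7.1,0,0]],[0.085,[0,0,0],[-7.1,0,0]],[0.085,[0,0,0],[-7.1,0,0]],[0.085,[0,0,0],[-7.1,0,0]],[0.085,[0,0,0],[-7.1,0,0]],[0.085,[0,0,0],[-7.1,0,0]]]'; python3 -m handwheel '[[0.085,[0,0,0],[-7.1,0,0]],[0.085,[0,0,0],[-7.1,0,0]],[0.085,[0,0,0],[-7.1,0,0]],[0.085,[0,0,0],[0,0,0]]]';  python3 - <<'E'
from h import *
st()
o=ctrl.get_obs();R=cv2.Rodrigues(np.array(o['tool_rot'],float))[0]
print(R.T@(np.array([.506,.1833,.115])-o['tool_pos']))
save('top','t2.png');save('side','s2.png')
E
```

```text
t: 4.03
tool_pos: [0.5045, 0.1816, 0.2514]
tool_rot: [0.226, 1.559, -0.225]
contact_force: [0.2, -0.3, -0.5]
opening: 0.0849
t: 4.87
tool_pos: [0.5045, 0.1816, 0.2514]
tool_rot: [-0.742, 1.44, 0.742]
contact_force: [0.9, -0.6, -0.4]
opening: 0.0852
t: 5.2
tool_pos: [0.5045, 0.1816, 0.2514]
tool_rot: [-1.022, 1.317, 1.022]
contact_force: [0.7, 0.1, 0.2]
opening: 0.0849
t 5.2
q [ 0.2067 -0.1724  1.7951  0.      1.5188 -2.6835]
tool_pos [0.5045 0.1816 0.2514]
tool_rot [-1.0221  1.3175  1.0219]
contact_force [0.6582 0.1342 0.2174]
wrist_torque [-0.0076  0.0537 -0.0445]
opening 0.0849
[[ 0.    -0.969  0.249]
 [ 0.     0.249  0.969]
 [-1.    -0.     0.   ]]
[ 0.13641632 -0.00102891  0.00200074]
```

View pics/s2.png

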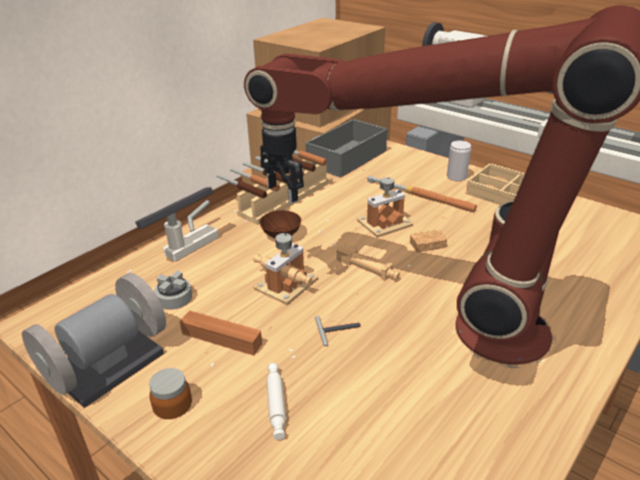

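```bash
python3 -m handwheel '[[0.085,[0.03,-0.001,0.002],[0,0,0]],[0.085,[0.03,0,0],[0,0,0]],[0.085,[0.02,0,0],[0,0,0]],[0.085,[0,0,0],[0,0,0]],[0.085,[0,0,0],[0,0,0]]]'
python3 - <<'E'
from h import *
st()
a=save('top','t3.png')[140:250,250:370];b=save('side','s3.png')[180:300,230:350]
cv2.imwrite('pics/z3.png',np.hstack([cv2.resize(x,(400,400),interpolation=cv2.INTER_CUBIC)[:,:,::-1] for x in(a,b)]))
E
```

```text
t: 5.72
tool_pos: [0.5051, 0.1831, 0.1703]
tool_rot: [-1.019, 1.322, 1.021]
contact_force: [-0.2, -0.1, 0.5]
opening: 0.0852
t 5.7167
q [ 0.2093 -0.1102  1.8759 -0.      1.3786 -2.6774]
tool_pos [0.5051 0.1831 0.1703]
tool_rot [-1.0188  1.3216  1.0207]
contact_force [-0.1998 -0.0996  0.4591]
wrist_torque [0.0265 0.0006 0.0101]
opening 0.0852
[[-0.003 -0.968  0.252]
 [-0.001  0.252  0.968]
 [-1.     0.002 -0.001]]
```

View pics/z3.png

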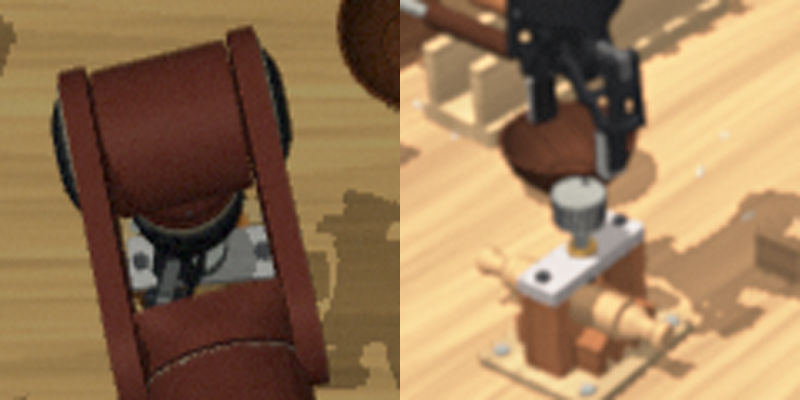

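The fingers stand to either side of the knob in the side view (crop columns 540 and 612, knob at 578). I'll descend now and close gently.

```bash
python3 -m handwheel '[[0.085,[0.03,0,0],[0,0,0]],[0.085,[0.02,0,0],[0,0,0]],[0.085,[0.008,0,0],[0,0,0]],[0.085,[0,0,0],[0,0,0]],[0.05,[0,0,0],[0,0,0]],[0.05,[0,0,0],[0,0,0]],[0.05,[0,0,0],[0,0,0]],[0.05,[0,0,0],[0,0,0]]]' 30
python3 - <<'E'
from h import *
st()
a=save('top','t4.png')[140:250,250:370];b=save('side','s4.png')[180:300,230:350]
cv2.imwrite('pics/z4.png',np.hstack([cv2.resize(x,(400,400),interpolation=cv2.INTER_CUBIC)[:,:,::-1] for x in(a,b)]))
E
```

```text
t: 6.48
tool_pos: [0.5069, 0.1835, 0.115]
tool_rot: [-1.021, 1.316, 1.019]
contact_force: [0.4, -0.1, 0.7]
opening: 0.0501
t 6.4833
q [ 0.2093 -0.0522  1.9189 -0.      1.2722 -2.6789]
tool_pos [0.5069 0.1835 0.115 ]
tool_rot [-1.0212  1.3159  1.0192]
contact_force [ 0.421  -0.0772  0.7338]
wrist_torque [ 0.0348 -0.0135  0.0603]
opening 0.0501
[[ 0.003 -0.968  0.251]
 [ 0.001  0.251  0.968]
 [-1.    -0.002  0.001]]
```

View pics/z4.png

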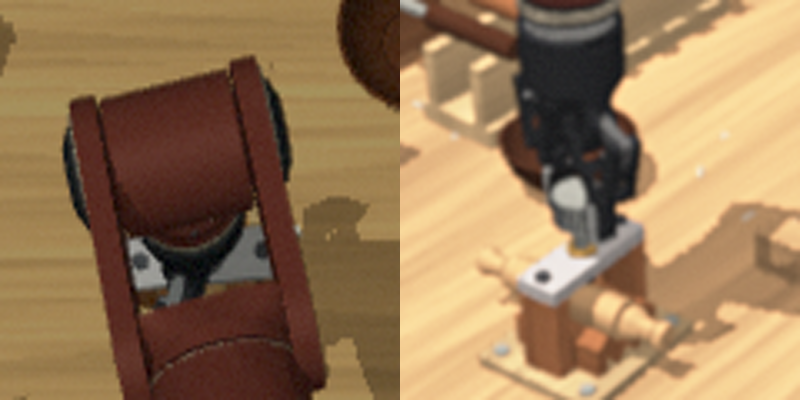

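```bash
python3 -m handwheel '[[0.05,[0.005,0,0],[0,0,0]],[0.036,[0,0,0],[0,0,0]],[0.036,[0,0,0],[0,0,0]],[0.036,[0,0,0],[0,0,0]],[0.036,[0,0,0],[0,0,0]]]' 30; python3 -c "from h import *;st()"
```

```text
t: 7.0
tool_pos: [0.5082, 0.1827, 0.1086]
tool_rot: [-1.023, 1.314, 1.016]
contact_force: [7.9, -0.8, -3.8]
opening: 0.0392
t 7.0
q [ 2.0830e-01 -4.4100e-02  1.9226e+00 -1.9000e-03  1.2578e+00 -2.6790e+00]
tool_pos [0.5082 0.1827 0.1086]
tool_rot [-1.023   1.3144  1.0164]
contact_force [ 7.914  -0.8239 -3.7854]
wrist_torque [-0.1983 -1.0498  0.0311]
opening 0.0392
[[ 0.006 -0.968  0.251]
 [-0.001  0.251  0.968]
 [-1.    -0.006  0.001]]
```

```bash
python3 -m handwheel '[[0.036,[0,-0.002,0],[0,0,0]],[0.036,[0,0,0],[0,0,0]],[0.036,[0.0001,0,0],[5,0,0]],[0.036,[0.0001,0,0],[5,0,0]],[0.036,[0.0001,0,0],[5,0,0]],[0.036,[0,0,0],[0,0,0]]]' 50; python3 -c "from h import *;st()"
```

```text
t: 7.5
tool_pos: [0.5081, 0.1827, 0.1082]
tool_rot: [-0.821, 1.41, 0.82]
contact_force: [0.8, -0.3, 1.8]
opening: 0.0391
t 7.5
q [ 2.0760e-01 -4.0800e-02  1.9201e+00 -4.0000e-04  1.2617e+00 -2.4174e+00]
tool_pos [0.5081 0.1827 0.1082]
tool_rot [-0.8212  1.4099  0.8204]
contact_force [ 0.786  -0.3306  1.8375]
wrist_torque [-0.1403 -0.1694 -0.1387]
opening 0.0391
[[ 0.001 -0.87   0.494]
 [-0.     0.494  0.87 ]
 [-1.    -0.001  0.   ]]
```

```bash
python3 -m handwheel '[[0.036,[0.0002,0,0],[7,0,0]],[0.036,[0.0002,0,0],[7,0,0]],[0.036,[0.0002,0,0],[7,0,0]],[0.036,[0.0002,0,0],[7,0,0]],[0.036,[0.0001,0,0],[7,0,0]],[0.036,[0.0002,0,0],[7,0,0]],[0.036,[0.0002,0,0],[7,0,0]],[0.036,[0.0002,0,0],[7,0,0]],[0.036,[0.0002,0,0],[7,0,0]]]' 50; python3 -c "from h import *;st();b=save('side','s5.png')[180:300,230:350];cv2.imwrite('pics/z5.png',cv2.resize(b,(600,600),interpolation=cv2.INTER_CUBIC)[:,:,::-1])"
```

```text
t: 8.25
tool_pos: [0.5078, 0.1832, 0.1065]
tool_rot: [0.037, 1.571, -0.036]
contact_force: [0.6, 1.6, 2.4]
opening: 0.039
t 8.25
q [ 2.0810e-01 -3.8800e-02  1.9211e+00  7.0000e-04  1.2592e+00 -1.3160e+00]
tool_pos [0.5078 0.1832 0.1065]
tool_rot [ 0.0373  1.5705 -0.0363]
contact_force [0.56   1.6409 2.4381]
wrist_torque [0.058  0.0543 0.172 ]
opening 0.039
[[-0.     0.047  0.999]
 [ 0.001  0.999 -0.047]
 [-1.     0.001 -0.   ]]
```

View pics/z5.png

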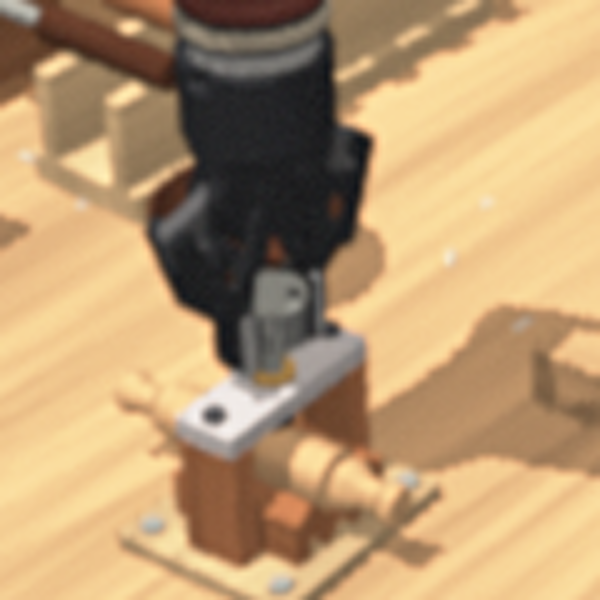

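The dot has come round to the right-hand front (crop 292,293), so the knob is turning clockwise with the gripper. I'll keep going.

```bash
python3 -m handwheel '[[0.036,[0.0002,0,0],[7,0,0]],[0.036,[0.0002,0,0],[7,0,0]],[0.036,[0.0002,0,0],[7,0,0]],[0.036,[0.0002,0,0],[7,0,0]],[0.036,[0.0001,0,0],[7,0,0]],[0.036,[0.0002,0,0],[7,0,0]],[0.036,[0.0002,0,0],[7,0,0]],[0.036,[0.0002,0,0],[7,0,0]],[0.036,[0.0002,0,0],[7,0,0]],[0.036,[0.0001,0,0],[7,0,0]]]' 50; python3 -c "from h import *;st()"
python3 -m handwheel '[[0.036,[0.0002,0,0],[7,0,0]],[0.036,[0.0002,0,0],[7,0,0]],[0.036,[0.0002,0,0],[7,0,0]],[0.036,[0.0002,0,0],[7,0,0]],[0.036,[0.0001,0,0],[7,0,0]],[0.036,[0.0002,0,0],[7,0,0]],[0.036,[0.0002,0,0],[7,0,0]],[0.036,[0.0002,0,0],[7,0,0]],[0.036,[0.0002,0,0],[7,0,0]],[0.036,[0.0001,0,0],[7,0,0]]]' 50; python3 -c "from h import *;st();b=save('side','s6.png')[180:300,230:350];cv2.imwrite('pics/z6.png',cv2.resize(b,(600,600),interpolation=cv2.INTER_CUBIC)[:,:,::-1])"
```

```text
t: 9.13
tool_pos: [0.5082, 0.1838, 0.1047]
tool_rot: [0.984, 1.338, -0.98]
contact_force: [3.1, 3.7, 0.4]
opening: 0.0391
t 9.1333
q [ 2.0830e-01 -3.6300e-02  1.9220e+00  1.9000e-03  1.2545e+00 -9.6500e-02]
tool_pos [0.5082 0.1838 0.1047]
tool_rot [ 0.9842  1.3383 -0.9804]
contact_force [3.093  3.7146 0.4305]
wrist_torque [ 0.4665 -0.1006  0.0801]
opening 0.0391
[[ 0.001  0.954  0.3  ]
 [ 0.002  0.3   -0.954]
 [-1.     0.002 -0.002]]
t: 9.97
tool_pos: [0.5088, 0.1836, 0.1029]
tool_rot: [1.849, 0.626, -1.843]
contact_force: [5.9, 2.9, -1.5]
opening: 0.0392
t 9.9667
q [ 2.0810e-01 -3.3900e-02  1.9229e+00  1.4000e-03  1.2493e+00  1.1252e+00]
tool_pos [0.5088 0.1836 0.1029]
tool_rot [ 1.8492  0.6262 -1.8426]
contact_force [ 5.9011  2.8876 -1.4843]
wrist_torque [ 0.446  -0.5917  0.1551]
opening 0.0392
[[ 0.003  0.608 -0.794]
 [ 0.002 -0.794 -0.608]
 [-1.     0.    -0.004]]
```

View pics/z6.png

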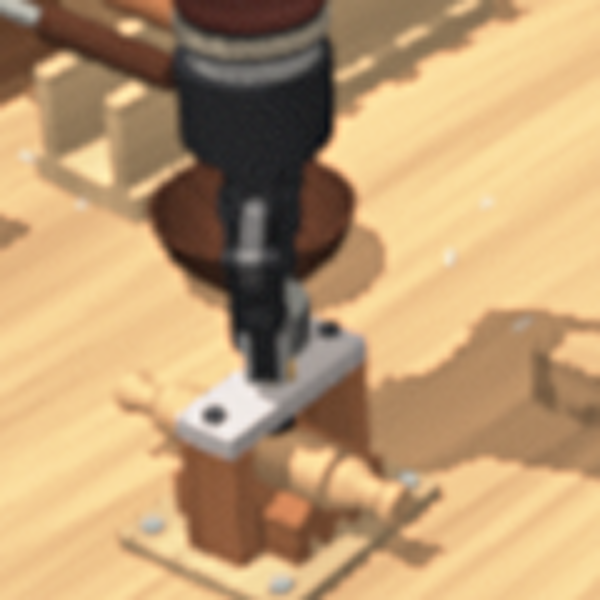

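```bash
python3 -m handwheel '[[0.036,[0.0002,0.001,-0.0005],[7,0,0]],[0.036,[0.0002,0,0],[7,0,0]],[0.036,[0.0002,0,0],[7,0,0]],[0.036,[0.0002,0,0],[7,0,0]],[0.036,[0.0001,0,0],[7,0,0]],[0.036,[0.0002,0,0],[7,0,0]],[0.036,[0.0002,0,0],[7,0,0]],[0.036,[0.0002,0,0],[7,0,0]],[0.036,[0.0002,0,0],[7,0,0]],[0.036,[0.0001,0,0],[7,0,0]]]' 50; python3 -c "from h import *;st()"
python3 -m handwheel '[[0.036,[0.0002,0,0],[7,0,0]],[0.036,[0.0002,0,0],[7,0,0]],[0.036,[0.0002,0,0],[7,0,0]],[0.036,[0.0001,0,0],[5,0,0]],[0.036,[0,0,0],[0,0,0]]]' 50; python3 -c "from h import *;st()"
```

```text
t: 10.85
tool_pos: [0.5089, 0.1829, 0.1011]
tool_rot: [-1.899, 0.553, 1.899]
contact_force: [-0.3, 1.9, 1.2]
opening: 0.0388
t 10.85
q [ 2.0680e-01 -3.0200e-02  1.9227e+00  1.2000e-03  1.2485e+00  2.3457e+00]
tool_pos [0.5089 0.1829 0.1011]
tool_rot [-1.8986  0.5534  1.8986]
contact_force [-0.2976  1.9371  1.1805]
wrist_torque [ 0.2331 -0.0371  0.1088]
opening 0.0388
[[ 0.    -0.538 -0.843]
 [ 0.001 -0.843  0.538]
 [-1.    -0.001  0.   ]]
t: 11.27
tool_pos: [0.5087, 0.1827, 0.1004]
tool_rot: [-1.602, 0.895, 1.603]
contact_force: [-0.4, 1.5, 3.2]
opening: 0.0385
t 11.2667
q [ 2.0670e-01 -2.9500e-02  1.9233e+00  1.0000e-03  1.2478e+00  2.7960e+00]
tool_pos [0.5087 0.1827 0.1004]
tool_rot [-1.6023  0.8948  1.6034]
contact_force [-0.3752  1.4741  3.2204]
wrist_torque [ 0.2712  0.0901 -0.0983]
opening 0.0385
[[-0.    -0.852 -0.524]
 [ 0.001 -0.524  0.852]
 [-1.    -0.     0.001]]
```

No stop felt after 5.48 rad, so I'll let go, wind back and regrip.

```bash
python3 -m handwheel '[[0.07,[0,0,0],[0,0,0]],[0.07,[0,0,0],[0,0,0]],[0.07,[0,0,0],[0,0,0]],[0.07,[0,0,0],[0,0,0]],[0.07,[0,0,0],[-7,0,0]],[0.07,[0,0,0],[-7,0,0]],[0.07,[0,0,0],[-7,0,0]],[0.07,[0,0,0],[-7,0,0]],[0.07,[0,0,0],[-7,0,0]],[0.07,[0,0,0],[-7,0,0]]]' 50; python3 -m handwheel '[[0.07,[0,0,0],[-7,0,0]],[0.07,[0,0,0],[-7,0,0]],[0.07,[0,0,0],[-7,0,0]],[0.07,[0,0,0],[-7,0,0]],[0.07,[0,0,0],[-7,0,0]],[0.07,[0,0,0],[-7,0,0]],[0.07,[0,0,0],[-7,0,0]],[0.07,[0,0,0],[-7,0,0]],[0.07,[0,0,0],[-7,0,0]],[0.07,[0,0,0],[-7,0,0]]]'; python3 -m handwheel '[[0.07,[0,0,0],[-7,0,0]],[0.07,[0,0,0],[-7,0,0]],[0.07,[0,0,0],[-7,0,0]],[0.07,[0,0,0],[0,0,0]]]';python3 -c "from h import *;st();b=save('side','s7.png')[180:300,230:350];cv2.imwrite('pics/z7.png',cv2.resize(b,(600,600),interpolation=cv2.INTER_CUBIC)[:,:,::-1])"
```

```text
t: 12.1
tool_pos: [0.5088, 0.1822, 0.1]
tool_rot: [-2.071, 0.293, 2.071]
contact_force: [1.4, -1.0, 0.3]
opening: 0.0704
t: 12.93
tool_pos: [0.5088, 0.1822, 0.1]
tool_rot: [1.656, 0.842, -1.657]
contact_force: [-0.2, 0.3, 0.6]
opening: 0.0699
t: 13.27
tool_pos: [0.5088, 0.1822, 0.1]
tool_rot: [1.403, 1.07, -1.404]
contact_force: [-0.2, 0.5, 0.2]
opening: 0.0697
t 13.2667
q [ 2.0620e-01 -2.9100e-02  1.9236e+00 -1.0000e-04  1.2475e+00  4.7410e-01]
tool_pos [0.5088 0.1822 0.1   ]
tool_rot [ 1.4035  1.0704 -1.4041]
contact_force [-0.1706  0.4692  0.2449]
wrist_torque [-0.0052  0.036  -0.0145]
opening 0.0697
[[-0.     0.964 -0.265]
 [-0.    -0.265 -0.964]
 [-1.    -0.     0.   ]]
```

View pics/z7.png

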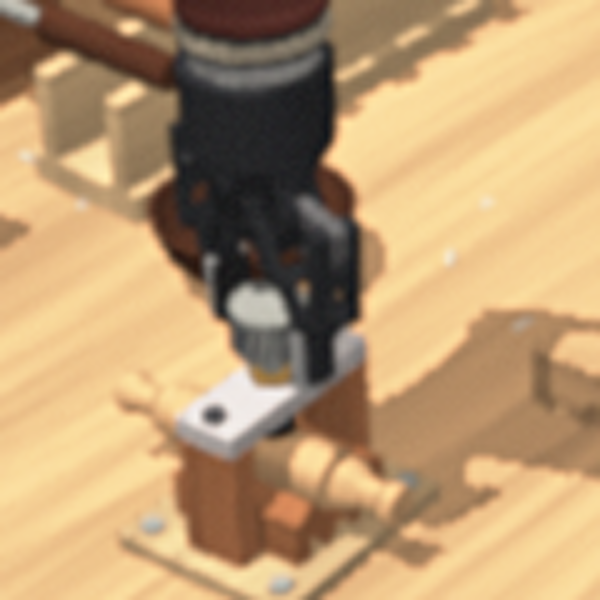

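```bash
python3 -m handwheel '[[0.036,[0,0,0],[0,0,0]],[0.036,[0,0,0],[0,0,0]],[0.036,[0,0,0],[0,0,0]],[0.036,[0,0,0],[0,0,0]],[0.036,[0,0,0],[0,0,0]],[0.036,[0.0001,0,0],[5,0,0]],[0.036,[0.0001,0,0],[5,0,0]],[0.036,[0.0001,0,0],[5,0,0]],[0.036,[0,0,0],[0,0,0]]]' 50; python3 -c "from h import *;st()"
```

```text
t: 14.07
tool_pos: [0.5079, 0.1823, 0.1001]
tool_rot: [1.589, 0.907, -1.594]
contact_force: [-7.8, -0.2, 5.5]
opening: 0.0388
t 14.0667
q [ 2.0670e-01 -2.9600e-02  1.9238e+00 -1.0000e-04  1.2501e+00  7.4200e-01]
tool_pos [0.5079 0.1823 0.1001]
tool_rot [ 1.5894  0.9073 -1.5942]
contact_force [-7.8387 -0.191   5.464 ]
wrist_torque [-0.1287  1.0446 -0.0787]
opening 0.0388
[[-0.003  0.86  -0.51 ]
 [-0.001 -0.51  -0.86 ]
 [-1.    -0.002  0.002]]
```

```bash
python3 -m handwheel '[[0.036,[0.0001,-0.001,0.0005],[5,0,0]],[0.036,[0.0001,0,0],[5,0,0]],[0.036,[0.0001,0,0],[5,0,0]],[0.036,[0.0001,0,0],[5,0,0]],[0.036,[0,0,0],[0,0,0]]]' 50; python3 -c "from h import *;st()"
```

```text
t: 14.48
tool_pos: [0.5079, 0.1828, 0.1]
tool_rot: [1.823, 0.654, -1.822]
contact_force: [-2.7, 0.8, 4.9]
opening: 0.0392
t 14.4833
q [ 2.0750e-01 -3.1300e-02  1.9257e+00  1.0000e-04  1.2464e+00  1.0890e+00]
tool_pos [0.5079 0.1828 0.1   ]
tool_rot [ 1.8232  0.6541 -1.8218]
contact_force [-2.7104  0.7871  4.9299]
wrist_torque [0.127  0.4364 0.2877]
opening 0.0392
[[ 0.001  0.636 -0.772]
 [ 0.    -0.772 -0.636]
 [-1.     0.    -0.001]]
```

```bash
python3 -m handwheel '[[0.036,[0.0001,0,0],[5,0,0]],[0.036,[0.0001,0,0],[5,0,0]],[0.036,[0,0,0],[0,0,0]]]' 50; python3 -c "from h import *;st()"
```

```text
t: 14.73
tool_pos: [0.508, 0.1829, 0.0998]
tool_rot: [1.933, 0.511, -1.93]
contact_force: [-3.1, 2.8, 4.5]
opening: 0.0389
t 14.7333
q [ 2.0750e-01 -3.0900e-02  1.9258e+00  6.0000e-04  1.2457e+00  1.2616e+00]
tool_pos [0.508  0.1829 0.0998]
tool_rot [ 1.9325  0.5107 -1.9303]
contact_force [-3.0551  2.7756  4.4534]
wrist_torque [0.251  0.3404 0.3735]
opening 0.0389
[[ 0.001  0.494 -0.87 ]
 [ 0.001 -0.87  -0.494]
 [-1.    -0.    -0.001]]
```

```bash
python3 -m handwheel '[[0.036,[0,0,0],[0,0,0]],[0.036,[0,0,0],[0,0,0]],[0.036,[0,0,0],[4,0,0]],[0.036,[0,0,0],[4,0,0]],[0.036,[0,0,0],[0,0,0]],[0.036,[0,0,0],[0,0,0]]]' 90; python3 -c "from h import *;st()"
```

```text
t: 15.23
tool_pos: [0.5072, 0.1827, 0.0998]
tool_rot: [2.014, 0.385, -2.017]
contact_force: [-5.9, 2.6, 7.1]
opening: 0.0386
t 15.2333
q [ 2.0720e-01 -3.1300e-02  1.9261e+00  1.1000e-03  1.2483e+00  1.4008e+00]
tool_pos [0.5072 0.1827 0.0998]
tool_rot [ 2.0143  0.3854 -2.0173]
contact_force [-5.9126  2.5681  7.064 ]
wrist_torque [ 0.0808  0.9474 -0.1161]
opening 0.0386
[[-0.002  0.368 -0.93 ]
 [ 0.001 -0.93  -0.368]
 [-1.    -0.001  0.001]]
```

```bash
python3 -m handwheel '[[0.036,[0,0,0],[4,0,0]],[0.036,[0,0,0],[4,0,0]],[0.036,[0,0,0],[4,0,0]],[0.036,[0,0,0],[0,0,0]],[0.036,[0,0,0],[0,0,0]]]' 90; python3 -c "from h import *;st()"
```

```text
t: 15.65
tool_pos: [0.5073, 0.183, 0.0997]
tool_rot: [2.133, 0.181, -2.136]
contact_force: [-6.2, 3.7, 7.1]
opening: 0.0384
t 15.65
q [ 2.0730e-01 -3.1100e-02  1.9260e+00  1.9000e-03  1.2477e+00  1.6103e+00]
tool_pos [0.5073 0.183  0.0997]
tool_rot [ 2.1335  0.1807 -2.1362]
contact_force [-6.183   3.674   7.1388]
wrist_torque [ 0.3944  0.8323 -0.0913]
opening 0.0384
[[-0.001  0.166 -0.986]
 [ 0.002 -0.986 -0.166]
 [-1.    -0.002  0.001]]
```

```bash
python3 -m handwheel '[[0.036,[0,0,0],[5,0,0]],[0.036,[0,0,0],[5,0,0]],[0.036,[0,0,0],[5,0,0]],[0.036,[0,0,0],[0,0,0]],[0.036,[0,0,0],[0,0,0]]]' 90; python3 -c "from h import *;st();b=save('side','s8.png')[180:300,230:350];cv2.imwrite('pics/z8.png',cv2.resize(b,(600,600),interpolation=cv2.INTER_CUBIC)[:,:,::-1])"
```

```text
t: 16.07
tool_pos: [0.5076, 0.1833, 0.0998]
tool_rot: [-2.171, 0.1, 2.173]
contact_force: [-4.7, 3.7, 5.7]
opening: 0.038
t 16.0667
q [ 0.2075 -0.031   1.9258  0.0023  1.2468  1.8721]
tool_pos [0.5076 0.1833 0.0998]
tool_rot [-2.1713  0.1005  2.1726]
contact_force [-4.6759  3.7241  5.6984]
wrist_torque [ 0.516   0.6735 -0.0614]
opening 0.038
[[-0.001 -0.094 -0.996]
 [ 0.002 -0.996  0.094]
 [-1.    -0.002  0.001]]
```

View pics/z8.png

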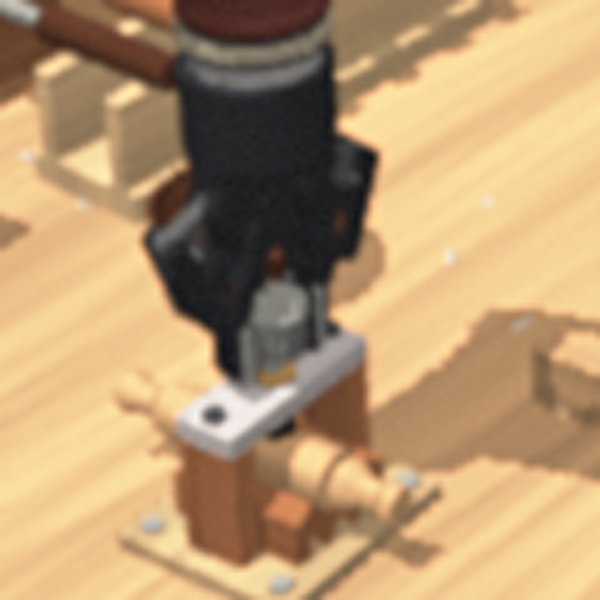

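```bash
python3 -m handwheel '[[0.085,[0,0,0],[0,0,0]],[0.085,[0,0,0],[0,0,0]],[0.085,[0,0,0],[0,0,0]],[0.085,[0,0,0],[0,0,0]],[0.085,[-0.04,0,0],[0,0,0]],[0.085,[-0.04,0,0],[0,0,0]],[0.085,[0,0,0],[0,0,0]]]'
python3 - <<'E'
from h import *
st()
b=save('side','s9.png')
for k,(f,z) in enumerate((('pics/s1.png',.1455),('pics/s7.png',.138),('pics/s9.png',.137))):
    im=cv2.imread(f); im=cv2.resize(im[220:270,260:310],(400,400),interpolation=cv2.INTER_CUBIC)
    for a in range(0,360,30):
        p=proj('side',[.5078+.0155*np.cos(np.radians(a)),.183+.0155*np.sin(np.radians(a)),z])
        p=((p-[260,220]+.5)*8).astype(int); cv2.circle(im,tuple(map(int,p)),2,(0,0,255) if a else (0,255,0),-1)
        if a==90: cv2.circle(im,tuple(map(int,p)),3,(255,0,0),-1)
    globals()['i%d'%k]=im
cv2.imwrite('pics/z9.png',cv2.resize(np.hstack([i0,i1,i2]),(798,266),interpolation=cv2.INTER_AREA))
cv2.imwrite('pics/z9c.png',np.hstack([i0,i2]))
E
```

```text
t: 16.7
tool_pos: [0.5126, 0.1832, 0.1884]
tool_rot: [-2.186, 0.101, 2.155]
contact_force: [1.2, -0.1, 2.4]
opening: 0.0852
t 16.7
q [ 2.0660e-01 -1.2030e-01  1.8541e+00 -3.0000e-04  1.3930e+00  1.8735e+00]
tool_pos [0.5126 0.1832 0.1884]
tool_rot [-2.1861  0.1005  2.1549]
contact_force [ 1.157  -0.0742  2.4274]
wrist_torque [-0.012  -0.1034 -0.0208]
opening 0.0852
[[ 0.014 -0.096 -0.995]
 [ 0.003 -0.995  0.096]
 [-1.    -0.004 -0.014]]
```

View pics/z9.png

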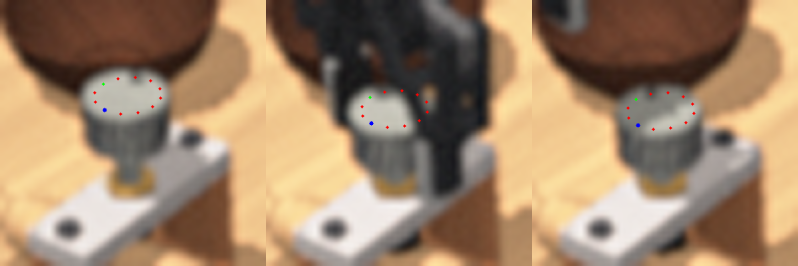

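View pics/z9c.png

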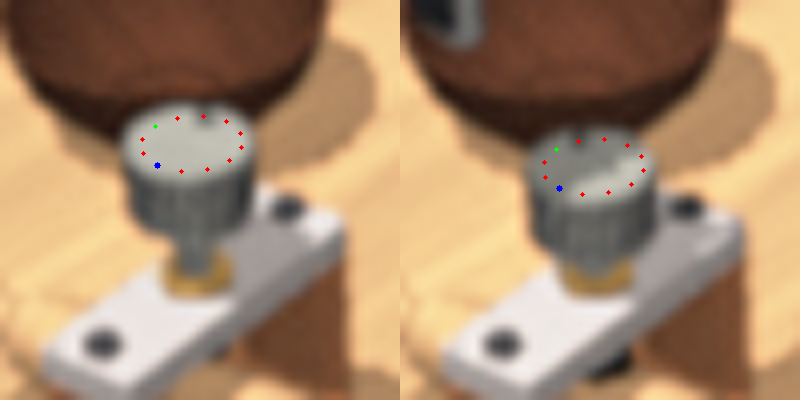

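The dot now sits at a world bearing of about -30° (crop 578,140), and it started at about -60° (crop 205,116). So the knob has turned about 330°, and the dot didn't move during the second grip. Either it's at the stop or that grip slipped, so I'll regrip and watch the torque while turning.

```bash
python3 -m handwheel '[[0.085,[0,0,0],[-7,0,0]],[0.085,[0,0,0],[-7,0,0]],[0.085,[0,0,0],[-7,0,0]],[0.085,[0,0,0],[-7,0,0]],[0.085,[0,0,0],[-7,0,0]],[0.085,[0,0,0],[-7,0,0]],[0.085,[0,0,0],[-7,0,0]],[0.085,[0,0,0],[-7,0,0]],[0.085,[0,0,0],[-7,0,0]],[0.085,[0,0,0],[-7,0,0]]]'
python3 - <<'E'
from h import *
st()
o=ctrl.get_obs();R=cv2.Rodrigues(np.array(o['tool_rot'],float))[0]
print(R.T@(np.array([.508,.183,.100])-o['tool_pos']))
E
```

```text
t: 17.58
tool_pos: [0.5073, 0.1821, 0.1779]
tool_rot: [1.523, 0.969, -1.526]
contact_force: [0.1, 0.3, -0.4]
opening: 0.0851
t 17.5833
q [ 2.0660e-01 -1.1350e-01  1.8658e+00 -3.0000e-04  1.3909e+00  6.4570e-01]
tool_pos [0.5073 0.1821 0.1779]
tool_rot [ 1.5234  0.9688 -1.5264]
contact_force [ 0.103   0.2855 -0.4178]
wrist_torque [-0.0016  0.0209  0.0217]
opening 0.0851
[[-0.002  0.905 -0.425]
 [-0.001 -0.425 -0.905]
 [-1.    -0.001  0.001]]
[ 0.07790697  0.00032074 -0.0012387 ]
```

```bash
python3 -m handwheel '[[0.085,[0.03,0,-0.001],[0,0,0]],[0.085,[0.03,0,0],[0,0,0]],[0.06,[0.018,0,0],[0,0,0]],[0.036,[0,0,0],[0,0,0]],[0.036,[0,0,0],[0,0,0]],[0.036,[0,0,0],[0,0,0]],[0.036,[0,0,0],[0,0,0]],[0.036,[0,0,0],[0,0,0]]]' 70; python3 -c "from h import *;st()"
for i in 1; do python3 -m handwheel '[[0.036,[0,0,0],[3,0,0]]]' 70;  python3 -c "from h import *;o=ctrl.get_obs();print(o['q'][5],o['wrist_torque'],o['effort'][5],o['contact_force'],o['opening'])"; done
python3 -m handwheel '[[0.036,[0,0,0],[3,0,0]]]' 70;  python3 -c "from h import *;o=ctrl.get_obs();print(o['q'][5],o['wrist_torque'],o['effort'][5],o['contact_force'],o['opening'])"
python3 -m handwheel '[[0.036,[0,0,0],[3,0,0]]]' 70;  python3 -c "from h import *;o=ctrl.get_obs();print(o['q'][5],o['wrist_torque'],o['effort'][5],o['contact_force'],o['opening'])"
python3 -m handwheel '[[0.036,[0,0,0],[3,0,0]]]' 70;  python3 -c "from h import *;o=ctrl.get_obs();print(o['q'][5],o['wrist_torque'],o['effort'][5],o['contact_force'],o['opening'])"
python3 -m handwheel '[[0.036,[0,0,0],[3,0,0]]]' 70;  python3 -c "from h import *;o=ctrl.get_obs();print(o['q'][5],o['wrist_torque'],o['effort'][5],o['contact_force'],o['opening'])"
```

```text
t: 18.25
tool_pos: [0.5085, 0.1834, 0.1023]
tool_rot: [1.53, 0.964, -1.528]
contact_force: [-1.1, -0.3, -1.2]
opening: 0.0385
t 18.25
q [ 0.2084 -0.0324  1.9227 -0.      1.2504  0.6535]
tool_pos [0.5085 0.1834 0.1023]
tool_rot [ 1.5298  0.9644 -1.5281]
contact_force [-1.0625 -0.2658 -1.1738]
wrist_torque [-0.0444  0.3076 -0.0048]
opening 0.0385
[[ 0.001  0.903 -0.431]
 [ 0.    -0.431 -0.903]
 [-1.     0.001 -0.001]]
t: 18.33
tool_pos: [0.5085, 0.1834, 0.1022]
tool_rot: [1.567, 0.93, -1.565]
contact_force: [-0.2, -0.7, -2.0]
opening: 0.0383
0.706574972576991 [-0.06126929  0.24075897  0.13122019] -0.7229463569819927 [-0.24018545 -0.72817322 -1.97732299] 0.03827438881633401
t: 18.42
tool_pos: [0.5083, 0.1831, 0.1022]
tool_rot: [1.601, 0.896, -1.601]
contact_force: [-6.6, -9.2, 2.7]
opening: 0.0382
0.7588217556278505 [-1.42508763  1.05003969  0.12675111] 0.5780357681214809 [-6.58744491 -9.24811321  2.66581472] 0.03824035222609839
t: 18.5
tool_pos: [0.5085, 0.1834, 0.1022]
tool_rot: [1.638, 0.86, -1.636]
contact_force: [-2.5, -1.9, -1.6]
opening: 0.0386
0.8110988078718517 [-0.23876064  0.29572061  1.0525221 ] 0.0605284608900547 [-2.45528926 -1.9379207  -1.64461405] 0.038649667571637944
t: 18.58
tool_pos: [0.5082, 0.1829, 0.1023]
tool_rot: [1.671, 0.824, -1.672]
contact_force: [-0.3, 2.3, -0.2]
opening: 0.0384
0.8629342114310407 [ 0.70331886 -0.28789801  1.00381434] 1.1655673384666443 [-0.2765449   2.32993758 -0.22252357] 0.03843322743806096
t: 18.67
tool_pos: [0.5082, 0.1829, 0.1022]
tool_rot: [1.707, 0.786, -1.708]
contact_force: [-3.5, -3.3, 0.9]
opening: 0.0386
0.9155929805315813 [-0.48696524  0.59577291  0.62462042] -0.06953723961487412 [-3.51959882 -3.2754837   0.92684188] 0.03862429696877257
```

Turning against the knob gave about 1 N m, ten times the screw's friction, and then slip. That is a hard stop. I'll release, lift clear and check.

```bash
python3 -m handwheel '[[0.085,[0,0,0],[0,0,0]],[0.085,[0,0,0],[0,0,0]],[0.085,[0,0,0],[0,0,0]],[0.085,[0,0,0],[0,0,0]],[0.085,[0,0,0],[0,0,0]],[0.085,[-0.03,0,0],[0,0,0]],[0.085,[-0.04,0,0],[0,0,0]],[0.085,[-0.04,0,0],[0,0,0]],[0.085,[0,0,0],[0,0,0]],[0.085,[0,0,0],[0,0,0]]]' 30
python3 - <<'E'
from h import *
st()
save('side','s10.png')
L=[]
for f in ('s9','s10'):
    im=cv2.imread('pics/%s.png'%f); L.append(cv2.resize(im[220:310,240:330],(400,400),interpolation=cv2.INTER_CUBIC))
cv2.imwrite('pics/z10.png',np.hstack(L))
for n in('side',):
    r=ctrl.tip_of('spindle',n); print([(np.round(onz(n,a['centre'][::-1],.045),4),round(a['score'],2)) for a in r])
a=cv2.imread('pics/s1.png').astype(int)[255:310,240:330];b=cv2.imread('pics/s10.png').astype(int)[255:310,240:330]
print(np.abs(a-b).mean(), (np.abs(a-b).max(2)>40).sum())
E
```

```text
t: 19.5
tool_pos: [0.5104, 0.1838, 0.2156]
tool_rot: [1.715, 0.786, -1.7]
contact_force: [-1.1, -0.1, -0.6]
opening: 0.0852
t 19.5
q [ 2.0840e-01 -1.4050e-01  1.8264e+00  1.0000e-04  1.4477e+00  9.1520e-01]
tool_pos [0.5104 0.1838 0.2156]
tool_rot [ 1.7147  0.7856 -1.7002]
contact_force [-1.1108 -0.1003 -0.6324]
wrist_torque [-0.0046  0.0289 -0.0201]
opening 0.0852
[[ 0.008  0.76  -0.649]
 [ 0.002 -0.649 -0.76 ]
 [-1.     0.005 -0.006]]
[(array([0.2444, 0.5057, 0.045 ]), 0.85), (array([0.514 , 0.1949, 0.045 ]), 0.73)]
6.5008754208754205 357
```

View pics/z10.png

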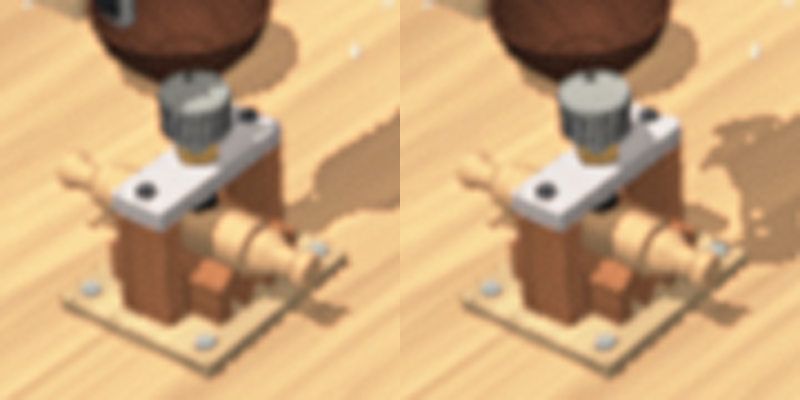

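```bash
python3 -m handwheel '[[0.085,[0,0,0],[0,0,0]],[0.085,[0,0,0],[0,0,0]],[0.085,[0,0,0],[0,0,0]]]'; python3 -c "from h import *;print(ctrl.finish_job())"
```

```text
t: 19.85
tool_pos: [0.5074, 0.1831, 0.2095]
tool_rot: [1.706, 0.788, -1.711]
contact_force: [-0.5, 0.0, 0.9]
opening: 0.0847
the job is handed in; nothing more can be done
None
```

I screwed the thumbscrew of the cradle holding the spindle down to its stop and let go. The job was handed in at 19.9 s with the open gripper clear above the knob. It took one long clockwise grip of about 5.5 rad, then two regrips.

**At the stop:** In the last grip the torque rose to about 1 N m, against about 0.1 N m of screw friction. After that the fingers slipped on the knob.

**How far it turned:** The dot shows about 330° in total (5.8 rad), and the knob sank about 8.5 mm. That would put the start near 1.2 rad, inside the stated range, but the joint angle can't be read directly.

**Spindle:** It looks unmoved in the side pictures. The network's position for it changed by only about 5 mm, which is within its error. I never went near the empty cradle.

**A check that disagreed:** During the second grip the tool turned 80° but the dot hardly moved, and the torque was low (0.4 N m at most) because I read it mostly at rest. I repeated the grip and read the torque while turning, and that showed the stop. The dot may have moved a few degrees more in that last grip.

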